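Feel out the true door gap of a mirror cabinet with a gap gauge

TASK

The new three-door mirror cabinet lies on its back with its doors shut, and only one of the two gaps between its doors has been set wide enough for the gap gauge that stands in the porcelain brush pot. Take the gauge by its handle, feel with its blade, lightly and without forcing it where it jams, which gap it slides into, and slide it fully home there. Leave it standing upright in that gap with its shoulder on the doors, as the spacer for tightening the hinge screws, and leave the other things on the vanity undisturbed.

Things in the scene. Friction and masses are not known exactly. Their poses are not given: they have to be found in the camera images.
- gauge: Gap gauge standing upright, blade down, in the brush pot's middle slot. Black handle 14 mm thick (y), 26 wide (x), on a steel shoulder plate 20 (y) x 30 (x) x 4 mm; the blade is below. Origin: centre of the shoulder's underside; z up the handle, whose top is 70 mm above the origin; x along the blade's width, y through its thickness. About 95 g.
- gauge_blade: The gauge's steel blade, rigid with it: 4 mm thick (y), 16 wide (x), 40 long, tip rounded across the thickness (2 mm radius). Origin: at the tip, 40 mm under the gauge's origin, axes the same. A force of more than 20 N on the blade, down or sideways, would chip the mirrors.
- brush_pot: White porcelain brush pot, fixed: a block 100 mm (x) x 64 mm (y) x 85 mm tall with three slots in its top. The gauge stands in the middle one (20 x 8 mm, long side along x, 55 mm deep). Origin: centre of its underside.
- cabinet: Walnut carcass of the cabinet lying on its back, fixed, hollow: 396 (x) x 590 (y) x 120 mm high. Origin: centre of its underside. On it lie three mirror doors side by side, 412 mm long (x), about 200 wide, 20 thick, faces 140 mm above the origin, on rubber buffers that give 1 mm per 6 N. The gaps between them run along x within 0.01 rad. The doors hang up to 3 mm off sideways.
- gap_left (a point): Nominal place of the left gap (cabinet y = +100 mm), in the plane of the mirror faces, 100 mm nearer the robot than the carcass's centre; axes as the cabinet's: x along the gap, y across, z up. The real gap's middle lies within 5 mm of it in y. One of the two gaps, left or right, is 5 to 7 mm wide and takes the blade; the other is 0.5 to 2.2 mm and the blade jams at its mouth.
- gap_right (a point): Nominal place of the right gap (cabinet y = -100 mm); otherwise as gap_left.
- tumbler: Cobalt glass tumbler standing on the vanity, 72 mm across, 95 mm tall; origin at the centre of its underside. Leave alone.
- mascara: Black mascara tube with a gold cap, standing on end, 18 mm across, 112 mm tall; origin at the centre of its underside. Leave alone.
- hair_stick: Sandalwood hair stick lying flat, about 180 mm long (x), 8 mm thick; origin under its middle. Leave alone.
Not all that is in view belongs to the job. What is shaped like the gauge but purple is not meant. Several things look just like the brush_pot: the one meant starts farthest to the robot's right.

How it is judged:
On the way, in this order (a step that is already met when the one before it is completed fails the run):
1. the gauge is lifted clear out of the brush pot (z of gauge in the frame of brush_pot above 0.127 m), for 0.1 s.
2. the gauge, still held, is slid home in a door gap (contact force between gauge and the fingers above 1 N and ((z of gauge in the frame of gap_left below 0.004 m and y of gauge in the frame of gap_left between -0.008 and 0.008 m and x of gauge in the frame of gap_left between -0.07 and 0.27 m) or (z of gauge in the frame of gap_right below 0.004 m and y of gauge in the frame of gap_right between -0.008 and 0.008 m and x of gauge in the frame of gap_right between -0.07 and 0.27 m))), for 0.1 s.
At the end, for the whole second after the job is handed in: The gauge stands in a door gap of the cabinet (within 8 mm of the gap's nominal line), its shoulder within 3 mm of the mirror faces, upright within 7 degrees, at rest and released (angle between gauge's own z axis and vertical below 0.12 rad and linear speed of gauge below 0.02 m/s and ((z of gauge in the frame of gap_left below 0.003 m and y of gauge in the frame of gap_left between -0.008 and 0.008 m and x of gauge in the frame of gap_left between -0.07 and 0.27 m) or (z of gauge in the frame of gap_right below 0.003 m and y of gauge in the frame of gap_right between -0.008 and 0.008 m and x of gauge in the frame of gap_right between -0.07 and 0.27 m))); the robot touches nothing.
It fails at once if the blade is forced: more than 20 N on it (contact force between gauge_blade and anything else above 20 N).
It fails at once if the tumbler is moved by more than 20 mm or tipped (distance of tumbler from where it was at the start of the episode above 0.02 m or angle between tumbler's own z axis and vertical above 0.3 rad).
It fails at once if the mascara tube is moved by more than 20 mm or tipped (distance of mascara from where it was at the start of the episode above 0.02 m or angle between mascara's own z axis and vertical above 0.3 rad).
It fails at once if the hair stick is moved by more than 20 mm (distance of hair_stick from where it was at the start of the episode above 0.02 m).
It also fails if it takes over 58 s, if anything falls off the work surface, if the arm or the gripper's body presses on something with over 40 N, if the wrist force passes 120 N, or if a joint passes its speed limit or range.

ROBOT

A 7-joint arm with a two-finger parallel gripper is mounted at the origin on the work surface. World frame = base frame: x ahead of the robot, y to its left, z up, the work surface at z = 0. Lengths are in m, angles in rad, forces in N, time in s.
With the tool pointing down it reaches from about 0.35 to 0.9 m from the base axis. Payload 8.1 kg.
Tool frame: the origin (TCP) lies midway between the tips of the shut fingers; the grasp point (between the pads) lies 19 mm behind it; z points along the fingers, y is the line along which they close (so a half turn about z gives the same grasp; the last joint's range is limited). The gripper opens to 92 mm and grips with 3 to 60 N. Pads are 19 mm wide; open, the fingers measure 130 mm over their backs; the gripper's body (75 mm by 190 mm) begins 47 mm behind the grasp point.
Start: joints at [-1.235, 0.434, 0.025, 1.573, -0.012, 1.134, -0.075], TCP at [0.266, 0.566, 0.227] pointing down, gripper open.
Joint ranges: [-2.62, 2.62], [-0.44, 2.09], [-1.27, 1.32], [0.08, 2.57], [-1.32, 4.46], [0.12, 2], [-2.74, 2.74]. Speed limits (rad/s): [2.22, 2.22, 3.01, 3.01, 3.14, 3.14, 3.14].

INTERFACE

Orientations are given as a rotation vector (axis times angle).
In Python, from cell import arm gives the robot as it stands.
- The arm moves only by the tool carry_out, never from a script. Its arguments are lists of equal length, an entry for each row: "claw": the finger opening in cm, from 0 to 9.18; "delta_pos": the shift along the tool's x, y, z in cm, a list of three; "angular": the turn, a rotation vector about the tool's x, y, z in rad, a list of three. In form: {"claw": [claw, ...], "delta_pos": [[dx, dy, dz], ...], "angular": [[ax, ay, az], ...]}. A call has 1 to 20 rows; each row shifts and turns the commanded pose from where the row before left it, along the tool's axes as they then stand; what a row does not reach is not made up. A row lasts 1/10 s, in which the tool goes at most 50 mm and 8.59 degrees, less where a joint would pass 70% of its speed; a pose out of reach is approached as far as the arm can. A call with a gripper value outside its range is refused whole. The fingers move at their own pace and stop on an object; "force" is the grip in N (left out, the last holds). Time passes only in rows, so rows that do not move let the fingers close. It gives the time, the measured TCP pose, the force, the opening and the grip force at its end, in the units of the state.
- arm.observe(): the state, without advancing time (a new reading comes with each control period).
- arm.get_image(name): name is "scene" or "top" or "wrist"; returns a dict with "frame" (480x640x3 uint8, red, green, blue), "mtx" (3x3 intrinsics, pixels), "T" (4x4, takes a point from camera to world coordinates). Camera axes: x right, y down, z forward; pixel columns grow to the right and rows downward; lengths in m; the calibration is good to about 2 mm. A picture is of the moment at which its call begins. There is no depth.
- arm.sign_off(): hands the job in; it is judged then, once.
Trained networks look in a picture, given as the dict that the camera call returned (one of the last four; its "shot" number tells which), for a name from the list of things; names that differ only in an ending like _2 or _b are one class to them, and where a whole thing is asked for, a point or a joint stands for the part that bears it (a point fixed in the world has none). Each returns a list of dicts, best first, with "conf" (0 to 1); they miss things now and then, are a little off and sometimes report something else, mostly with a low value. They report only what shows in the picture. A call takes as long as a camera call. They do not tell look-alikes from the thing itself.
- arm.look_for(label, picture): "centre" ([column, row] as shares, 0 to 1, of the picture: columns of its width, rows of its height, amid what is visible of it).
- arm.trace(label, picture): "region" (480x640 bool, what is visible of it) and "centre" ([column, row] as shares, 0 to 1, of the picture: columns of its width, rows of its height, amid what is visible of it).
- arm.place_of(label, picture): "centre" ([column, row] as shares, 0 to 1, of the picture: columns of its width, rows of its height: a listed point, or the origin of a listed thing).
The state is a dict: "clock": time; "joints": joint angles; "dq": joint speeds; "joint_efforts": joint torques, N m; "position": TCP position; "ee_rot": TCP orientation; "force": force on the tool from outside, world axes, zero at the start; "ft_torque": the same for the moment, N m; "width": opening from 0.0 (shut) to 1.0 (fully open); "gripper_force": force on a finger pad.
Only numpy, scipy, OpenCV 4.12 (cv2) and the standard library are available. Lean on these libraries where they do the work, as an engineer would, in place of code of your own. Each camera call takes 0.05 s, during which the arm holds its last target. There are 200 camera calls.

## Working session

There is one attempt and no reset: what is moved stays moved. The work goes in short steps, Python scripts to look and compute and a tool call to move; the robot and the scene stay as the last step left them, time stands still between calls to the robot, and variables do not carry over. Pictures are saved under pics/ and viewed, at most 10 in all, crops included, and the job is handed in when it is done.

Besides the shell and the picture viewer there is one more tool, called after ">>>" in YAML: its name, and indented under it one key for each argument. carry_out: Moves the arm, as the interface text tells. Its arguments: {"type":"object","properties":{"claw":{"type":"array","items":{"type":"number"}},"delta_pos":{"type":"array","items":{"type":"array","items":{"type":"number"}}},"angular":{"type":"array","items":{"type":"array","items":{"type":"number"}}},"force":{"type":"number"}},"required":["claw","delta_pos","angular"]}

```bash
mkdir -p pics; ls; python3 - <<'E'
from cell import arm
import cv2,numpy as np
s=arm.observe();print({k:np.round(v,3) for k,v in s.items()})
for n in("scene","top"):
    p=arm.get_image(n);cv2.imwrite(f"pics/{n}0.png",p["frame"][...,::-1]);print(n,p["mtx"].tolist(),np.round(p["T"],4).tolist())
    for l in("gauge","gauge_blade","brush_pot","cabinet","gap_left","gap_right","tumbler","mascara","hair_stick"):
        print(l,[(round(d["conf"],2),np.round(np.array(d["centre"])*[640,480],1).tolist()) for d in arm.place_of(l,p)])
E
```

```text
pics
{'clock': np.float64(0.0), 'joints': array([-1.235,  0.435,  0.025,  1.574, -0.012,  1.134, -0.075]), 'dq': array([ 0.002,  0.001,  0.002,  0.   , -0.002,  0.001, -0.   ]), 'joint_efforts': array([-0.0000e+00, -6.6785e+01,  9.8500e-01, -3.1446e+01, -6.0000e-02,
        4.3000e-02,  0.0000e+00]), 'position': array([0.265, 0.565, 0.226]), 'ee_rot': array([-6.840e-01, -3.066e+00,  3.000e-03]), 'force': array([-0.289,  0.85 ,  0.557]), 'ft_torque': array([-0.007,  0.009, -0.008]), 'gripper_force': np.float64(0.0), 'width': np.float64(0.999)}
scene [[499.1601177601314, 0.0, 314.9651103837686], [0.0, 499.1601177601314, 237.70811559281233], [0.0, 0.0, 1.0]] [[-0.6852, 0.3774, -0.6229, 1.1638], [0.728, 0.3816, -0.5696, 0.7182], [0.0228, -0.8438, -0.5362, 0.6819], [0.0, 0.0, 0.0, 1.0]]
gauge [(0.78, [364.9, 322.0]), (0.68, [405.3, 281.7])]
gauge_blade [(0.62, [369.0, 342.7])]
brush_pot [(0.73, [400.3, 311.9]), (0.73, [480.6, 304.5]), (0.29, [445.6, 361.8])]
cabinet []
gap_left []
gap_right [(0.58, [402.9, 278.1])]
tumbler [(0.68, [304.1, 346.5])]
mascara [(0.63, [381.5, 358.9])]
hair_stick [(0.61, [447.9, 363.0])]
top [[622.3467375801338, 0.0, 333.92036819519655], [0.0, 622.3467375801338, 240.56811233134482], [0.0, 0.0, 1.0]] [[0.0145, -0.9922, 0.124, 0.3287], [-0.9998, -0.0158, -0.0097, 0.0886], [0.0116, -0.1238, -0.9922, 1.4794], [0.0, 0.0, 0.0, 1.0]]
gauge [(0.54, [227.3, 259.8]), (0.54, [228.8, 211.4])]
gauge_blade []
brush_pot [(0.89, [190.4, 322.2]), (0.84, [230.9, 265.4])]
cabinet [(0.16, [209.8, 205.8])]
gap_left [(0.6, [415.1, 218.5])]
gap_right []
tumbler [(0.63, [265.2, 177.0])]
mascara [(0.55, [208.1, 202.2])]
hair_stick [(0.51, [171.3, 238.6])]
```

View pics/scene0.png

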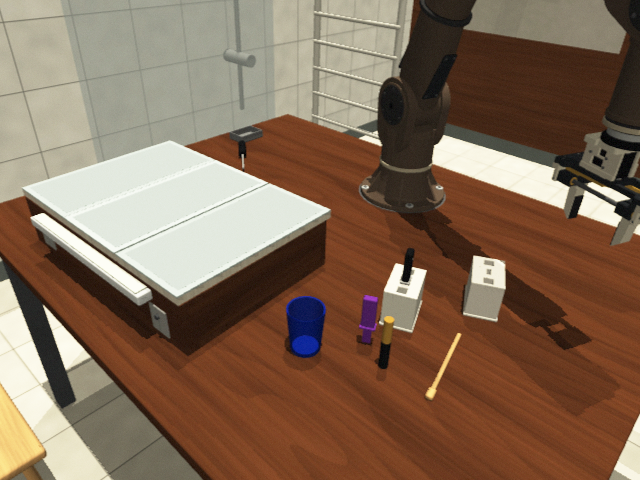

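View pics/top0.png

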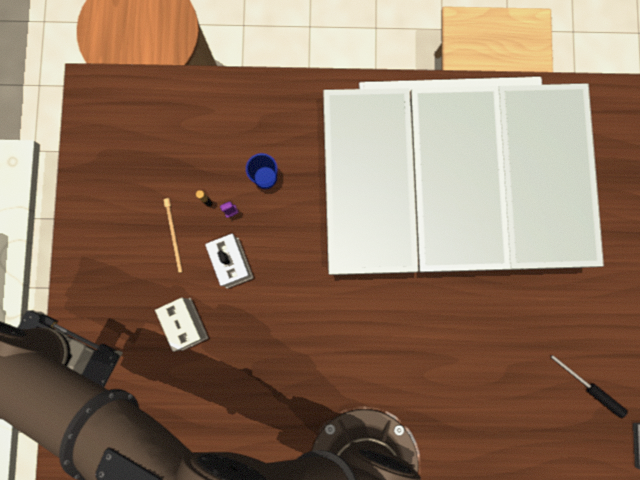

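The target pot is the one at top (230,262). It is the rightmost and holds the black gauge. The purple look-alike is at (229,210), and the other pot, which is empty, is at (190,322). In the cabinet, the left gap shows dark at column 412 and the right one is faint at column 505.

```bash
cat > h.py <<'E'
from cell import arm
import cv2,numpy as np
from scipy.spatial.transform import Rotation as R
def pl(p,uv,z):
    d=p["T"][:3,:3]@np.linalg.solve(p["mtx"],[uv[0],uv[1],1.]);o=p["T"][:3,3]
    return o+d*(z-o[2])/d[2]
def px(p,X):
    q=p["T"][:3,:3].T@(np.array(X)-p["T"][:3,3]);q=p["mtx"]@q;return q[:2]/q[2]
def tri(a,ua,b,ub):
    A=[];c=[]
    for p,u in((a,ua),(b,ub)):
        d=p["T"][:3,:3]@np.linalg.solve(p["mtx"],[u[0],u[1],1.]);d/=np.linalg.norm(d);M=np.eye(3)-np.outer(d,d);A.append(M);c.append(M@p["T"][:3,3])
    return np.linalg.lstsq(np.vstack(A),np.hstack(c),rcond=None)[0]
def rep():
    s=arm.observe();r=R.from_rotvec(s["ee_rot"]).as_matrix()
    print("t",round(float(s["clock"]),2),"pos",np.round(s["position"],4),"x",np.round(r[:,0],3),"y",np.round(r[:,1],3),"z",np.round(r[:,2],3),"F",np.round(s["force"],2),"w",round(float(s["width"])*91.8,1));return s,r
E
python3 - <<'E'
from h import *
rep()
p=arm.get_image("top")
for l in("brush_pot","gauge","tumbler","mascara"):
  for d in arm.trace(l,p):
    m=d["region"].astype(np.uint8);r=cv2.minAreaRect(cv2.findNonZero(m));b=cv2.boxPoints(r)
    print(l,round(d["conf"],2),np.round(np.array(d["centre"])*[640,480],1),r,np.round(pl(p,r[0],.155)[:2],3),np.round(pl(p,r[0],.085)[:2],3))
f=p["frame"]
c=np.hstack([cv2.resize(f[190:340,140:290],None,fx=3,fy=3,interpolation=2)]);cv2.imwrite("pics/c1.png",c[...,::-1])
# gap widths profile
g=f[70:280].mean(2)
for r in (120,160,200,240): print(r,f[r,404:422].mean(1).round().astype(int),f[r,495:517].mean(1).round().astype(int))
for uv in((411,95),(417,270),(500,90),(510,266),(324,90),(329,274),(588,84),(603,265)):print(uv,pl(p,uv,.14).round(3))
E
```

```text
t 1.0 pos [0.2655 0.5658 0.2267] x [-0.905  0.425  0.   ] y [0.425 0.905 0.   ] z [ 0.  0. -1.] F [ 0.49 -0.33 -0.54] w 91.6
brush_pot 0.69 [183.6 324.5] ((180.92337036132812, 323.8357849121094), (48.81306457519531, 37.81804275512695), 64.98310089111328) [0.313 0.395] [0.312 0.411]
brush_pot 0.68 [230.1 266.1] ((228.6240997314453, 260.5912170410156), (48.86925506591797, 32.72189712524414), 70.01689147949219) [0.448 0.3  ] [0.454 0.311]
gauge 0.57 [227.8 207.6] ((228.70001220703125, 208.9000244140625), (12.969193458557129, 12.969194412231445), 63.43495178222656) [0.559 0.303] [0.572 0.315]
gauge 0.44 [223.7 259.6] ((223.48275756835938, 257.7069091796875), (16.89827537536621, 11.141719818115234), 68.19859313964844) [0.454 0.311] [0.46  0.322]
tumbler 0.67 [261.6 169.6] ((260.5, 170.5), (35.0, 31.0), 90.0) [0.645 0.237] [0.662 0.245]
120 [215 223 228 230 231 233 204 144 128 209 241 240 240 237 230 217 212 211] [224 235 236 237 234 215 214 225 230 228 226 217 210 207 207 207 207 205
 209 205 207 203]
160 [219 216 219 227 232 232 232 233 207 137 135 215 241 242 241 239 231 220] [211 210 218 232 238 237 239 236 221 219 227 228 227 224 218 210 211 211
 207 206 212 209]
200 [225 223 223 222 225 229 234 235 235 236 198 133 150 223 242 241 241 240] [213 215 215 211 214 226 236 240 239 238 227 222 228 230 231 230 223 215
 212 209 210 211]
240 [228 228 227 228 228 227 231 234 235 236 238 237 195 121 153 226 243 242] [217 217 214 214 215 216 215 219 232 240 239 240 237 225 222 231 231 232
 229 226 218 216]
(411, 95) [ 0.827 -0.092  0.14 ]
(417, 270) [ 0.435 -0.105  0.14 ]
(500, 90) [ 0.842 -0.292  0.14 ]
(510, 266) [ 0.447 -0.307  0.14 ]
(324, 90) [0.835 0.103 0.14 ]
(329, 274) [0.423 0.085 0.14 ]
(588, 84) [ 0.86  -0.491  0.14 ]
(603, 265) [ 0.452 -0.509  0.14 ]
```

View pics/c1.png

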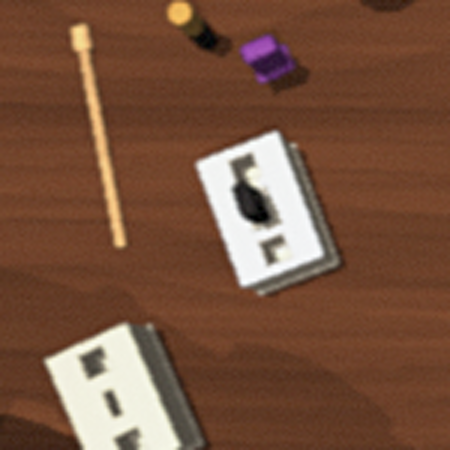

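>>> carry_out:
  claw: [9,9,9,9,9,9,9,9,9,9,9,9,9,9,9,9]
  delta_pos:
    - [-3.5,-1.84,0]
    - [-3.5,-1.84,0]
    - [-3.5,-1.84,0]
    - [-3.5,-1.84,0]
    - [-3.5,-1.84,0]
    - [-3.5,-1.84,0]
    - [-3.5,-1.84,0]
    - [-3.5,-1.84,0]
    - [0,0,0]
    - [0,0,0]
    - [0,0,0]
    - [0,0,0]
    - [0,0,0]
    - [0,0,0]
    - [0,0,0]
    - [0,0,0]
  angular:
    - [0,0,0]
    - [0,0,0]
    - [0,0,0]
    - [0,0,0]
    - [0,0,0]
    - [0,0,0]
    - [0,0,0]
    - [0,0,0]
    - [0,0,-0.134]
    - [0,0,-0.134]
    - [0,0,-0.134]
    - [0,0,-0.134]
    - [0,0,-0.134]
    - [0,0,-0.134]
    - [0,0,0]
    - [0,0,0]
  force: 20

```text
clock: 2.85
position: [0.4565, 0.3135, 0.2268]
ee_rot: [-0.564, 3.091, 0.0]
force: [-0.7, 0.2, 0.7]
width: 0.979
gripper_force: 0.0
```

```bash
python3 - <<'E'
from h import *
s,r=rep();print(s["joints"].round(2))
p=arm.get_image("wrist");f=p["frame"].copy();print(p["mtx"].round(1).tolist(),p["T"].round(3).tolist())
a=np.deg2rad(20.9);C=np.array([.456,.3135]);ux=np.array([np.cos(a),np.sin(a)]);uy=np.array([-ux[1],ux[0]])
for z,w,h,c in((.085,.05,.032,(0,0,255)),(.155,.013,.007,(0,255,0))):
  q=[px(p,[*(C+sx*w*ux+sy*h*uy),z]) for sx,sy in((1,1),(1,-1),(-1,-1),(-1,1))]
  f=np.ascontiguousarray(f);cv2.polylines(f,[np.int32(np.round(q))],True,c[::-1],1)
for l in("gauge","brush_pot"):
  for d in arm.trace(l,p):print(l,round(d["conf"],2),cv2.minAreaRect(cv2.findNonZero(d["region"].astype(np.uint8))))
cv2.imwrite("pics/w1.png",f[...,::-1])
E
```

```text
t 2.85 pos [0.4565 0.3135 0.2268] x [-0.936 -0.353 -0.   ] y [-0.353  0.936  0.   ] z [ 0.  0. -1.] F [-0.69  0.15  0.72] w 89.9
[-0.67  0.32 -0.04  1.75  0.01  1.07  1.22]
[[401.2, 0.0, 322.7], [0.0, 401.2, 239.5], [0.0, 0.0, 1.0]] [[-0.353, 0.893, 0.28, 0.379], [0.936, 0.337, 0.105, 0.286], [-0.001, 0.299, -0.954, 0.385], [0.0, 0.0, 0.0, 1.0]]
gauge 0.82 ((327.4324035644531, 243.3778076171875), (65.90113830566406, 25.6444149017334), 87.61405944824219)
gauge 0.55 ((282.063232421875, 325.4537658691406), (40.092559814453125, 35.70539855957031), 87.51044464111328)
brush_pot 0.65 ((326.7276611328125, 218.6519012451172), (136.92628479003906, 85.4967041015625), 88.49256896972656)
brush_pot 0.57 ((522.5, 86.0), (160.0, 139.0), 90.0)
```

View pics/w1.png

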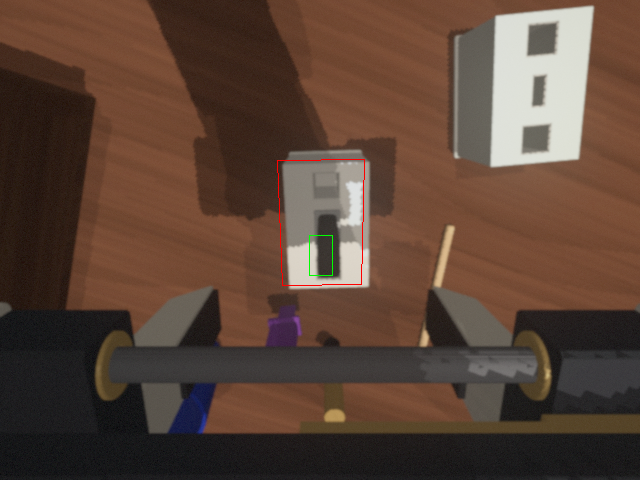

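The target box in the wrist picture (green, 321,256) is about 5 px left of the real handle (328,245), so I shift about 2.5 mm along +y of the tool. The pot's sides line up with the tool axes, and the empty pot is at (525,85).

>>> carry_out:
  claw: [7,6,5,5,5,5,5,5,1,1,1,1,1,1,1,1,1]
  delta_pos:
    - [0,0.25,0]
    - [0,0,2.1]
    - [0,0,2.1]
    - [0,0,2.1]
    - [0,0,2.1]
    - [0,0,2.0]
    - [0,0,2.0]
    - [0,0,0]
    - [0,0,0]
    - [0,0,0]
    - [0,0,0]
    - [0,0,0]
    - [0,0,0]
    - [0,0,0]
    - [0,0,0]
    - [0,0,0]
    - [0,0,0]
  angular:
    - [0,0,0]
    - [0,0,0]
    - [0,0,0]
    - [0,0,0]
    - [0,0,0]
    - [0,0,0]
    - [0,0,0]
    - [0,0,0]
    - [0,0,0]
    - [0,0,0]
    - [0,0,0]
    - [0,0,0]
    - [0,0,0]
    - [0,0,0]
    - [0,0,0]
    - [0,0,0]
    - [0,0,0]
  force: 6

```text
clock: 4.7
position: [0.4558, 0.3161, 0.1032]
ee_rot: [-0.57, 3.089, 0.001]
force: [-1.1, -1.1, 5.8]
width: 0.152
gripper_force: 6.0
```

```bash
python3 - <<'E'
from h import *
s,r=rep();print(s["gripper_force"])
E
```

```text
t 4.7 pos [0.4558 0.3161 0.1032] x [-0.934 -0.357 -0.001] y [-0.357  0.934  0.   ] z [ 0.001  0.    -1.   ] F [-1.15 -1.05  5.85] w 14.0
6.000049039721489
```

>>> carry_out:
  claw: [1,1,1,1,1,1,1,1,1,1,1,1,1]
  delta_pos:
    - [0,0,0]
    - [0,0,-0.5]
    - [0,0,-1]
    - [0,0,-1.5]
    - [0,0,-1.5]
    - [0,0,-1.5]
    - [0,0,-2]
    - [0,0,-2]
    - [0,0,-2]
    - [0,0,-1]
    - [0,0,-0.5]
    - [0,0,0]
    - [0,0,0]
  angular:
    - [0,0,0]
    - [0,0,0]
    - [0,0,0]
    - [0,0,0]
    - [0,0,0]
    - [0,0,0]
    - [0,0,0]
    - [0,0,0]
    - [0,0,0]
    - [0,0,0]
    - [0,0,0]
    - [0,0,0]
    - [0,0,0]
  force: 25

```text
clock: 6.0
position: [0.4552, 0.3156, 0.2369]
ee_rot: [0.57, -3.088, 0.001]
force: [-0.1, -0.4, -0.9]
width: 0.154
gripper_force: 25.0
```

```bash
python3 - <<'E'
from h import *
s,r=rep()
w=arm.get_image("wrist");a=arm.get_image("scene");b=arm.get_image("top")
for p,n in((w,"wrist"),(a,"scene"),(b,"top")):
  for l in("gauge","gauge_blade"):
    print(n,l,[(round(d["conf"],2),np.round(np.array(d["centre"])*[640,480],1).tolist()) for d in arm.place_of(l,p)])
g=s["position"]; 
for n,p in(("s",a),("t",b),("w",w)):print(n,px(p,g+[0,0,.019-.037]),px(p,g+[0,0,.019-.077]))
u=px(a,g).astype(int)
c=a["frame"][u[1]-60:u[1]+90,u[0]-75:u[0]+75];c=cv2.resize(c,(480,480),interpolation=2)
cv2.imwrite("pics/s2.png",np.hstack([c,cv2.resize(w["frame"][:,200:450],(250,480))])[...,::-1])
E
```

```text
t 6.0 pos [0.4552 0.3156 0.2369] x [-0.934 -0.357  0.001] y [-0.357  0.934 -0.   ] z [-0.001 -0.001 -1.   ] F [-0.12 -0.36 -0.92] w 14.2
wrist gauge [(0.97, [320.4, 294.5]), (0.36, [323.3, 201.8])]
wrist gauge_blade [(0.66, [321.5, 271.3])]
scene gauge [(0.68, [367.6, 326.4])]
scene gauge_blade [(0.55, [367.6, 343.0]), (0.54, [302.0, 345.4]), (0.41, [410.3, 235.9])]
top gauge [(0.75, [229.5, 209.9])]
top gauge_blade []
s [413.80959304 221.18989903] [411.07218296 239.48077965]
t [215.90116789 253.86869092] [219.27194514 255.82773525]
w [319.4145713  294.34847459] [320.05566787 264.54908744]
```

View pics/s2.png

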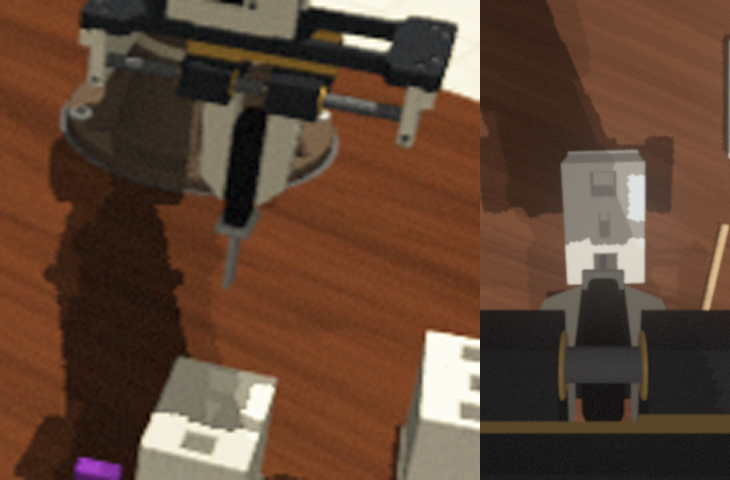

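The black gauge is lifted straight between the fingers, with the blade at (230,260) in the crop and the pot below it. Next I'll fit the gap line more finely in the top view.

```bash
python3 - <<'E'
from h import *
p=arm.get_image("top");g=p["frame"].mean(2)
def fit(u0,u1):
  P=[];W=[]
  for r in range(100,262,3):
    c=u0+(u1-u0)*(r-95)/175; k=np.arange(int(c)-4,int(c)+6); v=np.clip(225-g[r,k],0,None)
    if v.sum()>15:P.append(pl(p,((v*k).sum()/v.sum(),r),.14)[:2]);W.append(v.sum()/225*2.1)
  P=np.array(P);c=np.polyfit(P[:,0],P[:,1],1);print(c,"y at .545",np.polyval(c,.545),"res",np.std(P[:,1]-np.polyval(c,P[:,0])),"dark width mm",np.median(W))
fit(411.5,417.3);fit(500.5,510)
E
```

```text
[ 0.04493952 -0.12791279] y at .545 -0.10342075078890547 res 0.0001272415326536492 dark width mm 1.9413333333333334
[ 0.02274407 -0.31553733] y at .545 -0.30314181457483425 res 0.0017358933619086771 dark width mm 0.21155555555555547
```

>>> carry_out:
  claw: [1,1,1,1,1,1,1,1,1,1,1,1,1,1,1,1,1]
  delta_pos:
    - [0,0,-0.5]
    - [0,0,-0.5]
    - [0,0,0]
    - [-0.65,-3.84,0]
    - [-0.65,-3.84,0]
    - [-0.65,-3.84,0]
    - [-0.65,-3.84,0]
    - [-0.65,-3.84,0]
    - [-0.65,-3.84,0]
    - [-0.65,-3.84,0]
    - [-0.65,-3.84,0]
    - [-0.65,-3.84,0]
    - [-0.65,-3.84,0]
    - [-0.6,-3.84,0]
    - [0,0,0]
    - [0,0,0]
    - [0,0,0]
  angular:
    - [0,0,0.107]
    - [0,0,0.107]
    - [0,0,0.106]
    - [0,0,0]
    - [0,0,0]
    - [0,0,0]
    - [0,0,0]
    - [0,0,0]
    - [0,0,0]
    - [0,0,0]
    - [0,0,0]
    - [0,0,0]
    - [0,0,0]
    - [0,0,0]
    - [0,0,0]
    - [0,0,0]
    - [0,0,0]

```text
clock: 8.2
position: [0.5455, -0.1016, 0.2476]
ee_rot: [0.073, -3.141, -0.001]
force: [0.0, 1.0, -0.9]
width: 0.157
gripper_force: 25.0
```

```bash
python3 - <<'E'
from h import *
s,r=rep()
w=arm.get_image("wrist");t=arm.get_image("scene")
for l in("gauge","gauge_blade","gap_left","gap_right"):
    print(l,[(round(d["conf"],2),np.round(np.array(d["centre"])*[640,480],1).tolist()) for d in arm.place_of(l,w)])
g=s["position"];print(px(w,g+[0,0,-.018]),px(w,g+[0,0,-.058]))
cv2.imwrite("pics/w3.png",w["frame"][...,::-1])
E
```

```text
t 8.2 pos [ 0.5455 -0.1016  0.2476] x [-0.999 -0.046  0.   ] y [-0.046  0.999  0.001] z [-0.     0.001 -1.   ] F [ 0.04  1.01 -0.9 ] w 14.4
gauge [(0.73, [317.8, 297.5])]
gauge_blade [(0.67, [323.0, 271.6])]
gap_left [(0.95, [320.4, 239.9])]
gap_right []
[320.41903175 295.12787887] [320.80797889 265.13579698]
```

View pics/w3.png

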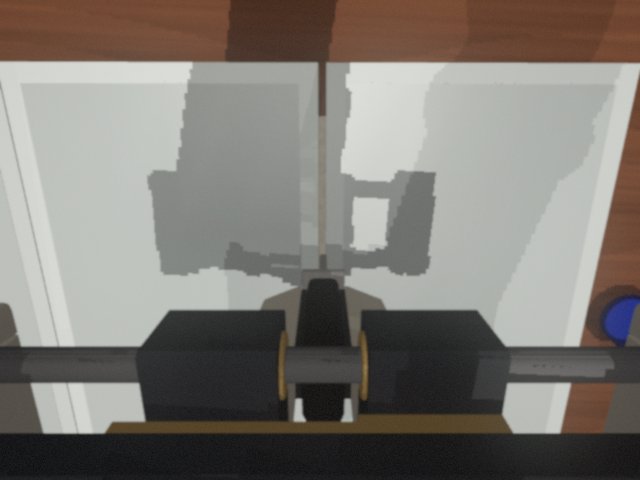

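The gap under the gauge (column 322) is about 8 px wide, or roughly 5 mm. The other one, seen at left as a thin dark line near (40,300), is only 1–2 mm wide. So I'll feel at the left gap first, going down to just above the faces.

>>> carry_out:
  claw: [1,1,1,1,1,1]
  delta_pos:
    - [0,0,1]
    - [0,0,1]
    - [0,0,1]
    - [0,0,0.8]
    - [0,0,0]
    - [0,0,0]
  angular:
    - [0,0,0]
    - [0,0,0]
    - [0,0,0]
    - [0,0,0]
    - [0,0,0]
    - [0,0,0]

```text
clock: 9.1
position: [0.5455, -0.1029, 0.2095]
ee_rot: [0.071, -3.14, -0.0]
force: [0.3, 0.8, -0.7]
width: 0.148
gripper_force: 25.0
```

```bash
python3 - <<'E'
from h import *
s,r=rep()
w=arm.get_image("wrist");g=s["position"]
print(px(w,g+[0,0,-.018]),px(w,g+[0,0,-.058]),[px(w,[*pp,.14]).round(1) for pp in((.545,-.1034),(.6,-.1009))])
f=w["frame"]
for q in (130,160,190,210,225,235,245,255,265,275,285):print(q,f[q,306:340].mean(1).astype(int))
cv2.imwrite("pics/w4.png",cv2.resize(f[180:310,250:400],(690,598),interpolation=2)[...,::-1])
E
```

```text
t 9.1 pos [ 0.5455 -0.1029  0.2095] x [-0.999 -0.045  0.001] y [-0.045  0.999  0.   ] z [-0.001  0.    -1.   ] F [ 0.27  0.82 -0.67] w 13.6
[320.46320064 295.11409299] [320.89738721 265.14371518] [array([320.3, 257.5]), array([320.4, 338. ])]
130 [155 156 156 156 156 155 156 156 157 155 157 156 151 143 136 131 131 130
 132 131 131 129 131 144 151 153 155 153 154 152 153 154 157 153]
160 [156 157 156 158 158 158 158 159 157 157 157 157 152 145 136 133 131 134
 131 131 130 132 134 145 150 151 153 152 152 152 154 153 152 151]
190 [155 155 155 155 155 153 152 153 154 154 153 153 151 141 134 131 128 129
 128 128 129 132 136 144 148 149 149 149 150 150 151 150 150 150]
210 [158 159 159 160 159 158 158 154 152 152 154 154 151 142 136 131 133 133
 133 132 133 130 133 139 147 149 148 150 148 148 147 148 148 147]
225 [152 152 151 151 149 150 149 150 150 152 150 150 147 137 133 131 129 130
 130 128 131 128 132 139 145 147 147 148 146 145 147 146 147 147]
235 [151 150 151 149 150 150 149 149 150 149 152 150 146 137 129 126 127 127
 127 125 127 127 131 138 144 147 146 146 146 146 146 145 145 146]
245 [156 157 156 153 150 150 148 150 149 150 150 149 145 135 127 126 124 124
 124 124 127 129 134 140 144 145 145 144 145 144 144 145 146 145]
255 [131 132 131 131 127 128 130 128 129 127 130 126 125 113  98  91  85  88
  88  96 106 114 115 118 119 117 118 118 121 119 120 119 119 120]
265 [129 130 133 132 131 130 131 130 132 131 130 129 125 107  92  80  80  81
  80  86  95 107 114 115 118 116 116 118 118 118 118 118 117 117]
275 [100  98 100  96  98  97  96  97 100 102 101 101 100 100  99  99  99  99
  99  98  99  96  97  99 101 103 111 116 116 112 114 118 119 119]
285 [94 82 62 44 35 35 31 35 33 38 33 34 33 36 37 37 34 37 35 35 39 37 38 34
 38 33 38 40 39 36 41 51 70 88]
```

View pics/w4.png

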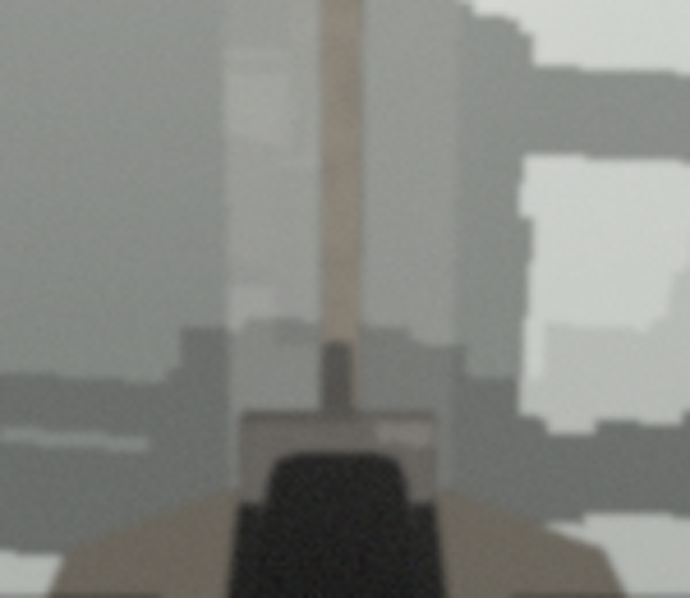

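The blade (column about 322.7, tip at row 255) stands over the gap (columns 319–328, centre about 323.4). I'll nudge it +0.4 mm along tool y and lower it with care.

>>> carry_out:
  claw: [1,1,1,1,1,1,1,1]
  delta_pos:
    - [0,0.04,0]
    - [0,0,0.3]
    - [0,0,0.3]
    - [0,0,0.3]
    - [0,0,0.2]
    - [0,0,0.1]
    - [0,0,0]
    - [0,0,0]
  angular:
    - [0,0,0]
    - [0,0,0]
    - [0,0,0]
    - [0,0,0]
    - [0,0,0]
    - [0,0,0]
    - [0,0,0]
    - [0,0,0]

```text
clock: 9.95
position: [0.5456, -0.1025, 0.1978]
ee_rot: [-0.071, 3.141, 0.0]
force: [-0.5, 0.3, -0.9]
width: 0.151
gripper_force: 25.0
```

>>> carry_out:
  claw: [1,1,1]
  delta_pos:
    - [0,0,0.1]
    - [0,0,0]
    - [0,0,0]
  angular:
    - [0,0,0]
    - [0,0,0]
    - [0,0,0]

```text
clock: 10.25
position: [0.5455, -0.1025, 0.1967]
ee_rot: [-0.071, 3.141, 0.0]
force: [0.2, -0.1, -0.8]
width: 0.156
gripper_force: 25.0
```

>>> carry_out:
  claw: [1,1,1]
  delta_pos:
    - [0,0,0.1]
    - [0,0,0]
    - [0,0,0]
  angular:
    - [0,0,0]
    - [0,0,0]
    - [0,0,0]

```text
clock: 10.55
position: [0.5455, -0.1025, 0.1957]
ee_rot: [0.071, -3.141, -0.0]
force: [1.0, -0.1, -1.9]
width: 0.151
gripper_force: 25.0
```

>>> carry_out:
  claw: [1,1,1,1]
  delta_pos:
    - [0,0,0.1]
    - [0,0,0.1]
    - [0,0,0]
    - [0,0,0]
  angular:
    - [0,0,0]
    - [0,0,0]
    - [0,0,0]
    - [0,0,0]

```text
clock: 10.95
position: [0.5455, -0.1025, 0.1937]
ee_rot: [0.071, -3.141, 0.0]
force: [-0.3, -0.4, -0.9]
width: 0.152
gripper_force: 25.0
```

>>> carry_out:
  claw: [1,1,1,1]
  delta_pos:
    - [0,0,0.1]
    - [0,0,0.1]
    - [0,0,0]
    - [0,0,0]
  angular:
    - [0,0,0]
    - [0,0,0]
    - [0,0,0]
    - [0,0,0]

```text
clock: 11.35
position: [0.5455, -0.1025, 0.1917]
ee_rot: [0.071, -3.141, -0.0]
force: [-0.6, 0.0, -0.9]
width: 0.15
gripper_force: 25.0
```

>>> carry_out:
  claw: [1,1,1,1]
  delta_pos:
    - [0,0,0.1]
    - [0,0,0.1]
    - [0,0,0]
    - [0,0,0]
  angular:
    - [0,0,0]
    - [0,0,0]
    - [0,0,0]
    - [0,0,0]

```text
clock: 11.75
position: [0.5455, -0.1025, 0.1897]
ee_rot: [0.071, -3.141, -0.0]
force: [0.2, -0.4, -1.1]
width: 0.151
gripper_force: 25.0
```

>>> carry_out:
  claw: [1,1,1,1,1,1]
  delta_pos:
    - [0,0,0.2]
    - [0,0,0.2]
    - [0,0,0.2]
    - [0,0,0.2]
    - [0,0,0]
    - [0,0,0]
  angular:
    - [0,0,0]
    - [0,0,0]
    - [0,0,0]
    - [0,0,0]
    - [0,0,0]
    - [0,0,0]

```text
clock: 12.35
position: [0.5455, -0.1025, 0.1817]
ee_rot: [0.071, -3.141, -0.0]
force: [-0.5, 0.6, -1.8]
width: 0.151
gripper_force: 25.0
```

>>> carry_out:
  claw: [1,1,1,1,1,1]
  delta_pos:
    - [0,0,0.2]
    - [0,0,0.2]
    - [0,0,0.2]
    - [0,0,0.2]
    - [0,0,0]
    - [0,0,0]
  angular:
    - [0,0,0]
    - [0,0,0]
    - [0,0,0]
    - [0,0,0]
    - [0,0,0]
    - [0,0,0]

```text
clock: 12.95
position: [0.5455, -0.1025, 0.1737]
ee_rot: [0.071, -3.141, 0.0]
force: [0.3, 0.3, -1.5]
width: 0.151
gripper_force: 25.0
```

>>> carry_out:
  claw: [1,1,1,1,1,1]
  delta_pos:
    - [0,0,0.2]
    - [0,0,0.2]
    - [0,0,0.2]
    - [0,0,0.2]
    - [0,0,0]
    - [0,0,0]
  angular:
    - [0,0,0]
    - [0,0,0]
    - [0,0,0]
    - [0,0,0]
    - [0,0,0]
    - [0,0,0]

```text
clock: 13.55
position: [0.5455, -0.1025, 0.1657]
ee_rot: [0.071, -3.141, -0.0]
force: [-0.5, 0.0, -0.3]
width: 0.152
gripper_force: 25.0
```

>>> carry_out:
  claw: [1,1,1,1,1,1]
  delta_pos:
    - [0,0,0.2]
    - [0,0,0.1]
    - [0,0,0.1]
    - [0,0,0.1]
    - [0,0,0]
    - [0,0,0]
  angular:
    - [0,0,0]
    - [0,0,0]
    - [0,0,0]
    - [0,0,0]
    - [0,0,0]
    - [0,0,0]

```text
clock: 14.15
position: [0.5455, -0.1025, 0.1607]
ee_rot: [0.071, -3.141, -0.0]
force: [-0.6, -0.8, -1.2]
width: 0.149
gripper_force: 25.0
```

>>> carry_out:
  claw: [1,1,1]
  delta_pos:
    - [0,0,0.1]
    - [0,0,0.1]
    - [0,0,0]
  angular:
    - [0,0,0]
    - [0,0,0]
    - [0,0,0]

```text
clock: 14.45
position: [0.5455, -0.1025, 0.1586]
ee_rot: [0.071, -3.141, -0.0]
force: [-0.1, 0.1, -1.6]
width: 0.153
gripper_force: 25.0
```

>>> carry_out:
  claw: [1,1,1]
  delta_pos:
    - [0,0,0.1]
    - [0,0,0]
    - [0,0,0]
  angular:
    - [0,0,0]
    - [0,0,0]
    - [0,0,0]

```text
clock: 14.75
position: [0.5456, -0.1025, 0.1579]
ee_rot: [-0.071, 3.141, 0.0]
force: [-1.5, 0.2, 2.0]
width: 0.151
gripper_force: 25.0
```

Contact begins at the expected height. I'll press about 1 mm more to seat the shoulder.

>>> carry_out:
  claw: [1,1,1,1]
  delta_pos:
    - [0,0,0.05]
    - [0,0,0.05]
    - [0,0,0]
    - [0,0,0]
  angular:
    - [0,0,0]
    - [0,0,0]
    - [0,0,0]
    - [0,0,0]

```text
clock: 15.15
position: [0.5456, -0.1025, 0.1574]
ee_rot: [-0.071, 3.14, 0.0]
force: [-3.2, 0.8, 8.3]
width: 0.153
gripper_force: 25.0
```

```bash
python3 - <<'E'
from h import *
s,r=rep()
w=arm.get_image("wrist")
a=arm.get_image("scene");u=px(a,s["position"]).astype(int)
c=a["frame"][u[1]-50:u[1]+50,u[0]-60:u[0]+60];c=cv2.resize(c,(480,400),interpolation=2)
d=cv2.resize(w["frame"][190:310,270:370],(300,400),interpolation=2)
cv2.imwrite("pics/s5.png",np.hstack([c,d])[...,::-1])
E
```

```text
t 15.15 pos [ 0.5456 -0.1025  0.1574] x [-0.999 -0.045 -0.   ] y [-0.045  0.999  0.   ] z [ 0.  0. -1.] F [-3.21  0.75  8.26] w 14.1
```

View pics/s5.png

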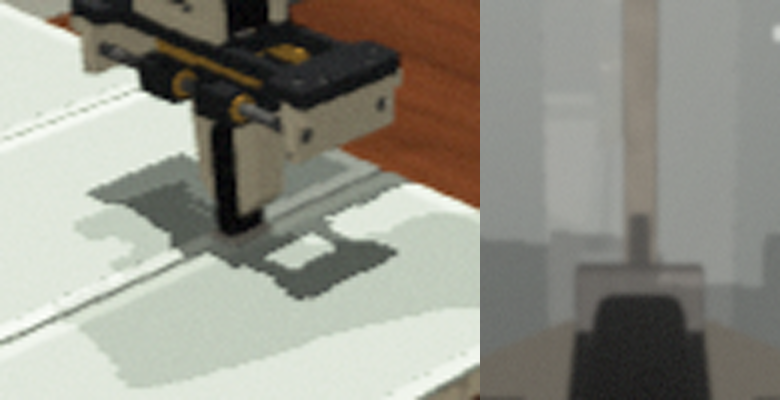

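The shoulder sits on the doors, at (235,240) in the crop, with the blade down in the gap. Force up on the tool is about 8 N. I'll release and retract.

>>> carry_out:
  claw: [1,1,3,4,5,5,5,5,5,5,5,5,5,5,5,5]
  delta_pos:
    - [0,0,-0.05]
    - [0,0,0]
    - [0,0,0]
    - [0,0,0]
    - [0,0,0]
    - [0,0,0]
    - [0,0,-1]
    - [0,0,-1]
    - [0,0,-2]
    - [0,0,-2]
    - [0,0,-3]
    - [0,0,-3]
    - [0,0,-3]
    - [0,0,-1]
    - [0,0,0]
    - [0,0,0]
  angular:
    - [0,0,0]
    - [0,0,0]
    - [0,0,0]
    - [0,0,0]
    - [0,0,0]
    - [0,0,0]
    - [0,0,0]
    - [0,0,0]
    - [0,0,0]
    - [0,0,0]
    - [0,0,0]
    - [0,0,0]
    - [0,0,0]
    - [0,0,0]
    - [0,0,0]
    - [0,0,0]

```text
clock: 16.85
position: [0.5452, -0.1024, 0.3166]
ee_rot: [0.071, -3.14, -0.0]
force: [0.4, 0.6, -0.1]
width: 0.542
gripper_force: 0.0
```

```bash
python3 - <<'E'
from h import *
s,r=rep()
w=arm.get_image("wrist")
a=arm.get_image("scene");X=np.array([.5456,-.1025,.14]);u=px(a,X).astype(int)
print("pred origin/top",px(a,X),px(a,X+[0,0,.07]),px(w,X),px(w,X+[0,0,.07]))
for p in(a,w):print([(round(d["conf"],2),np.round(np.array(d["centre"])*[640,480],1).tolist()) for d in arm.place_of("gauge",p)])
c=a["frame"][u[1]-60:u[1]+40,u[0]-60:u[0]+60];c=cv2.resize(c,(480,400),interpolation=2)
d=cv2.resize(w["frame"][150:400,230:420],(304,400))
cv2.imwrite("pics/s6.png",np.hstack([c,d])[...,::-1])
E
```

```text
t 16.85 pos [ 0.5452 -0.1024  0.3166] x [-0.999 -0.045  0.001] y [-0.045  0.999  0.   ] z [-0.001  0.    -1.   ] F [ 0.44  0.58 -0.12] w 49.8
pred origin/top [233.69170243 198.74749089] [231.65198133 170.7586536 ] [321.40557652 215.93944941] [321.01789628 240.50073975]
[(0.79, [234.5, 198.3]), (0.55, [368.6, 326.3])]
[(0.69, [323.8, 218.3])]
```

View pics/s6.png

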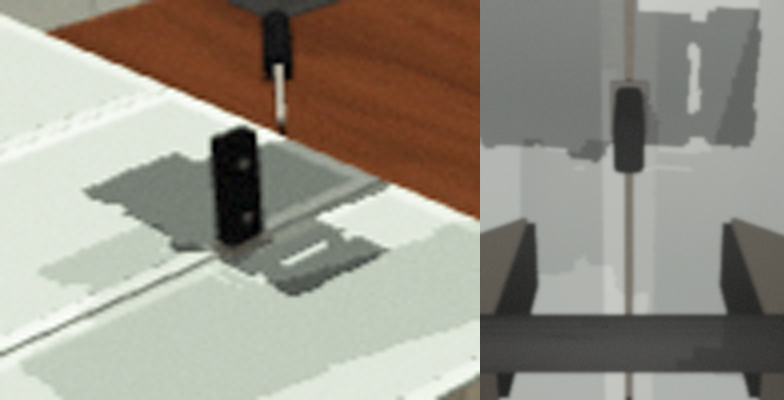

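The gauge stands upright in the left gap with its shoulder on the doors. Its axis in the crop, (232,130) to (240,240), matches the predicted vertical, and the gripper is clear.

```bash
python3 -c "
from cell import arm
print(arm.sign_off())"
```

```text
the job is handed in; nothing more can be done
None
```

The gauge stands upright and released in the left gap with its shoulder on the doors, and the job is handed in (the verdict was not shown). I never probed the right gap because the blade slid straight into the left one.

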